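Hold a towel-hook rail against the stop of a screwing jig

TASK

Pick up the wooden towel-hook rail and lay it flat in the trough of the screwing jig, long bare end first and hook up, then slide it along the trough, under the bridge and against the sprung stop. Press it there with a steady force of about 10 newtons, so that the stop's cork face stands about level with the middle of the three scored lines and anyhow between the outer two, without ever driving the stop to the end of its travel, and finish while still holding it pressed there, so that I can put the screw in. Leave the jars, the salt shaker and the tea light where they stand.

Things in the scene. Friction and masses are not known exactly. Their poses are not given: they have to be found in the camera images.
- rail: The loose part: a plain light-wood towel-hook rail, a flat bar 170x44x18 mm with one flat upright hook of wood on its top. Origin: centre of the bar's underside; x along the bar towards the long bare end (the nose, at x = +85 mm), z up. About 0.18 kg, balance point 10 mm from the origin towards the hook. It starts lying flat on the worktop, hook up.
- rail_nose (a point): Middle of the end face of the rail's long bare end, 9 mm above its underside (x = +85 mm in the rail).
- rail_hook (a point): Grip point on the rail's hook: 58 mm above the rail's underside, at x = -50 mm, y = 0. The hook is a wooden block 36 mm along the rail, 18 mm thick across it, from 18 to 73 mm above the underside; its flat sides can be gripped from above by fingers that close across the rail.
- jig: The screwing jig, fixed to the worktop: plywood base 360x130x6 mm (x -170 to +190 mm) with wooden fences forming a trough along its x axis. Origin: at worktop height, on the trough's centre line; x points along the trough from its splayed open mouth to the sprung stop, z up. Trough floor at z = 6 mm, fence tops at 22 mm. A block 36 mm high at x = 158 to 184 mm carries the stop.
- jig_throat (a point): On the trough floor's centre line at jig x = +15 mm, z = 6 mm, where the straight part begins: from here to x = +140 mm the trough is 50 mm wide between the fences; backwards to x = -120 mm the fences splay out to 90 mm. Overhead, to the right, a wall cabinet hangs above z = 0.49 m where x is over 0.52 m and y below -0.06 m: swing round with the arm drawn in.
- jig_bridge (a point): Centre of the top of the wooden bridge over the trough (jig x = +65 mm). The bridge spans x = +50 to +80 mm, underside 30 mm and top 42 mm above the worktop (a steel screw guide on it stands 2 mm higher): the bar of the rail passes beneath, the hook does not.
- mid_line (a point): Middle one of three dark lines scored across the tops of both fences beside the stop: jig x = +109 mm, z = 22 mm, on the trough's centre line. The outer two lines are at x = 97.5 and 120 mm.
- stop_face (a point): Middle of the cork face of the sprung stop, which looks to the jig's -x; 15 mm above the worktop. The stop is a sliding wooden block 44 mm wide, 33 mm high at most, 16 mm thick; its face rests at jig x = +85 mm just past the bridge.
- stop (a joint): How far the sprung stop is pushed in, m: 0 at rest, 0.045 at the end of its travel, growing along the jig's +x. Its spring gives 400 N per m (plus about 0.2 N of friction) and no preload: 5 N at the first scored line (0.0125), 9.6 N at the middle line (0.024), 14 N at the third line (0.035).
- salt_shaker: Bystander, to be left alone: salt shaker with a rounded grey top, 44x44x90 mm, standing on the worktop; origin at the centre of its underside.
- spice_jar: Bystander, to be left alone: small glass spice jar with a brown lid, 44x44x96 mm, standing on the worktop; origin at the centre of its underside.
- honey_jar: Bystander, to be left alone: squat glass jar with a dark lid, 63x63x94 mm, standing on the worktop; origin at the centre of its underside.
- tea_light: Bystander, to be left alone: small round tea light, 38x38x15 mm, standing on the worktop; origin at the centre of its underside.

How it is judged:
On the way, in this order (a step that is already met when the one before it is completed fails the run):
1. the rail's bare end has gone under the bridge, the rail lying in the trough (y of rail_nose in the frame of jig between -0.007 and 0.007 m and z of rail in the frame of jig between 0.002 and 0.0105 m and angle between rail's own z axis and vertical below 0.06 rad and angle between the x axis of rail and the x axis of jig, either way round below 0.09 rad and x of rail_nose in the frame of jig above 0.055 m), for 0.1 s.
2. the rail is pressed against the stop with 4.5 to 15 N (y of rail_nose in the frame of jig between -0.007 and 0.007 m and z of rail in the frame of jig between 0.002 and 0.0105 m and angle between rail's own z axis and vertical below 0.06 rad and angle between the x axis of rail and the x axis of jig, either way round below 0.09 rad and x of rail_nose in the frame of jig above 0.09 m and contact force between rail and stop between 4.5 and 15 N and value of joint stop between 0.01 and 0.038 m), for 0.5 s.
At the end, for the whole second after the job is handed in: Rail flat in the trough, hook up (underside within 4.5 mm of the floor, tilt under 0.06 rad, in line within 0.09 rad), bare end past the bridge, pressed by the fingers against the stop with 4.5 to 15 N (stop in by 10 to 38 mm), at rest, through the last second (all of step 2 and contact force between the fingers and rail above 1 N and linear speed of rail below 0.01 m/s); the arm keeps its last pose, push and grip.
It fails at once if the sprung stop is driven to the end of its travel (more than 43 mm) (value of joint stop above 0.043 m).
It fails at once if the salt shaker is moved by more than 30 mm (distance of salt_shaker from where it was at the start of the episode above 0.03 m).
It fails at once if the spice jar is moved by more than 30 mm (distance of spice_jar from where it was at the start of the episode above 0.03 m).
It fails at once if the honey jar is moved by more than 30 mm (distance of honey_jar from where it was at the start of the episode above 0.03 m).
It fails at once if the tea light is moved by more than 30 mm (distance of tea_light from where it was at the start of the episode above 0.03 m).
It also fails if it takes over 54 s, if anything falls off the work surface, if the arm or the gripper's body presses on something with over 40 N, if the wrist force passes 120 N, or if a joint passes its speed limit or range.

ROBOT

A 6-joint arm with a two-finger parallel gripper is mounted at the origin on a cart in front of the work surface, level with it; the furniture and walls round the work are solid. World frame = base frame: x ahead of the robot, y to its left, z up, the work surface at z = 0. Lengths are in m, angles in rad, forces in N, time in s.
With the tool pointing down it reaches from about 0.375 to 0.9 m from the base axis. Payload 3.1 kg.
Tool frame: the origin (TCP) lies between the finger pads; the fingertips stand robot.finger_overhang ahead of it and the grasp point (between the pads) lies 3 mm ahead of it (robot.finger_overhang is the distance from the TCP to the fingertips, in m); z points along the fingers, y is the line along which they close (so a half turn about z gives the same grasp; the last joint's range is limited). The gripper opens to 87 mm and grips with 3 to 60 N. Pads are 19 mm wide; open, the fingers measure 117 mm over their backs; the gripper's body (75 mm by 190 mm) begins 51 mm behind the grasp point.
Start: joints at [-1.325, 0.527, 1.433, -0, 1.181, -0.178], TCP at [0.257, -0.57, 0.245] pointing down, gripper open.
Joint ranges: [-3.08, 3.08], [-0.75, 2.2], [0.22, 2.44], [-1.43, 4.57], [0, 2.65], [-2.85, 2.85]. Speed limits (rad/s): [2.79, 2.79, 3.14, 3.14, 3.14, 3.14].

INTERFACE

Orientations are given as a unit quaternion [x, y, z, w].
In Python, from rig import get_obs, vision, hand_in, nets, robot gives the robot as it stands.
- The arm moves only by the tool apply_moves, never from a script. Its argument "series" is a list of rows, each an object with "offset": the shift along the world's x, y, z in cm, a list of three; "rot": the turn, a rotation vector about the world's x, y, z in degrees, a list of three. A call has 1 to 20 rows; each row is the pose to reach, as a shift and turn from the pose commanded when the call began; what a row does not reach only later rows make up. A row lasts 1/10 s, in which the tool goes at most 50 mm and 8.59 degrees, less where a joint would pass 70% of its speed; a pose out of reach is approached as far as the arm can. A call with a gripper value outside its range is refused whole. "hand" is the opening, from 0 (shut) to 1 (fully open), set as the call begins (left out, the last holds). The fingers move at their own pace and stop on an object; "newtons" is the grip in N (left out, the last holds). Time passes only in rows, so rows that repeat a pose let the fingers close. It gives the time, the measured TCP pose, the force, the opening and the grip force at its end, in the units of the state.
- get_obs(): the state, without advancing time (a new reading comes with each control period).
- vision.camera(name): name is "scene" or "top" or "wrist"; returns the picture (384x512x3 uint8, red, green, blue); there is no depth.
- vision.calibration(name): a dict with "K" (3x3 intrinsics, pixels), "R" (3x3) and "t" (3): a world point X has camera coordinates R X + t. Camera axes: x right, y down, z forward; pixel columns grow to the right and rows downward; lengths in m; the calibration is good to about 2 mm. A picture is of the moment at which its call begins: read the wrist's pose just before it. calibration takes no time and is no camera call; for the wrist camera it gives the pose at the moment of the call.
- hand_in(): hands the job in; it is judged then, once.
Trained networks look in the newest picture that a camera, given by its name, has taken for a name from the list of things; names that differ only in an ending like _2 or _b are one class to them, and where a whole thing is asked for, a point or a joint stands for the part that bears it (a point fixed in the world has none). Each returns a list of dicts, best first, with "conf" (0 to 1); they miss things now and then, are a little off and sometimes report something else, mostly with a low value. They report only what shows in the picture. A call takes as long as a camera call.
- nets.search_frame(camera, query): "centre" ([x, y, z] in m, in world coordinates, good to about 4 mm: the middle of the surface that is visible of it).
- nets.spot_point(camera, query): "centre" ([x, y, z] in m, in world coordinates, good to about 4 mm: a listed point, or the origin of a listed thing).
The state is a dict: "time": time; "q": joint angles; "joint_velocities": joint speeds; "joint_torque": joint torques, N m; "position": TCP position; "tool_rot": TCP orientation; "ft_force": force on the tool from outside, world axes, zero at the start; "moment": the same for the moment, N m; "grip_width": finger opening in m; "grip_force": force on a finger pad.
Only numpy, scipy, OpenCV 4.12 (cv2) and the standard library are available. Lean on these libraries where they do the work, as an engineer would, in place of code of your own. Each camera call takes 0.05 s, during which the arm holds its last target. There are 200 camera calls.

## Working session

There is one attempt and no reset: what is moved stays moved. The work goes in short steps, Python scripts to look and compute and a tool call to move; the robot and the scene stay as the last step left them, time stands still between calls to the robot, and variables do not carry over. Pictures are saved under pics/ and viewed, at most 10 in all, crops included, and the job is handed in when it is done.

Besides the shell and the picture viewer there is one more tool, called after "Emit:" as name(argument=value, ...) on one line, values as JSON. apply_moves: Moves the arm, as the interface text tells. Its arguments: {"type":"object","properties":{"series":{"type":"array"},"hand":{"type":"number"},"newtons":{"type":"number"}},"required":["series"]}

```bash
ls; mkdir -p pics
python3 - <<'E'
from rig import *
import cv2
o=get_obs(); print(o); print(robot.finger_overhang)
for c in ["scene","top"]:
    cv2.imwrite(f"pics/{c}0.png",vision.camera(c)[:,:,::-1])
    for n in ["rail_nose","rail_hook","rail","jig","jig_throat","jig_bridge","mid_line","stop_face","salt_shaker","spice_jar","honey_jar","tea_light"]:
        print(c,n,[(round(d["conf"],2),[round(v,4) for v in d["centre"]]) for d in nets.spot_point(c,n)][:2])
print(get_obs()["time"])
E
```

```text
pics
{'time': 0.0, 'q': array([-1.32550174e+00,  5.28461210e-01,  1.43390614e+00, -2.17444180e-06,
        1.18137213e+00, -1.78506397e-01]), 'joint_velocities': array([-8.14813599e-04, -4.99121746e-05,  7.71345544e-04,  9.20722077e-05,
        8.72459153e-04,  6.19693300e-04]), 'joint_torque': array([ 9.18484366e-04, -4.40040708e+01, -1.76593781e+01,  6.35178178e-02,
        5.82807348e-02, -1.65660977e-04]), 'position': array([ 0.25687197, -0.56902524,  0.2435734 ]), 'tool_rot': array([ 9.77632322e-01,  2.10318547e-01, -3.68439332e-05, -1.07278468e-03]), 'ft_force': array([0.43856389, 0.24541993, 0.59951979]), 'moment': array([-0.00250799,  0.02690809, -0.03070245]), 'grip_force': 0.0, 'grip_width': 0.08697215980038828}
0.022
scene rail_nose [(0.81, [0.6302, 0.3002, 0.0077])]
scene rail_hook [(0.93, [0.5094, 0.3645, 0.055])]
scene rail [(0.84, [0.5522, 0.3388, -0.0017])]
scene jig [(0.73, [0.4992, -0.0041, 0.0009])]
scene jig_throat [(0.64, [0.5261, -0.0888, 0.0174]), (0.59, [0.5031, -0.021, 0.0085])]
scene jig_bridge [(0.56, [0.5228, -0.0685, 0.0424])]
scene mid_line [(0.96, [0.53
[... 415 characters left out ...]
, -0.1089, 0.0216])]
top rail_hook [(0.74, [0.5096, 0.3647, 0.0583])]
top rail [(0.85, [0.5517, 0.3367, 0.0008])]
top jig [(0.64, [0.5004, -0.0063, -0.0015]), (0.62, [0.5371, -0.1124, 0.021])]
top jig_throat [(0.66, [0.5044, -0.0217, 0.007])]
top jig_bridge [(0.67, [0.5163, -0.0714, 0.0437]), (0.47, [0.3798, -0.2374, 0.0013])]
top mid_line [(0.77, [0.533, -0.1123, 0.0243]), (0.37, [0.6227, 0.2951, 0.0113])]
top stop_face [(0.72, [0.5234, -0.0851, 0.0115])]
top salt_shaker [(0.79, [0.655, -0.2121, -0.0022]), (0.25, [0.5501, 0.3369, -0.0005])]
top spice_jar [(0.6, [0.6627, -0.0805, -0.0023])]
top honey_jar [(0.66, [0.6461, 0.1839, 0.0011])]
top tea_light [(0.63, [0.3806, -0.2385, 0.0019])]
1.3
```

View pics/top0.png

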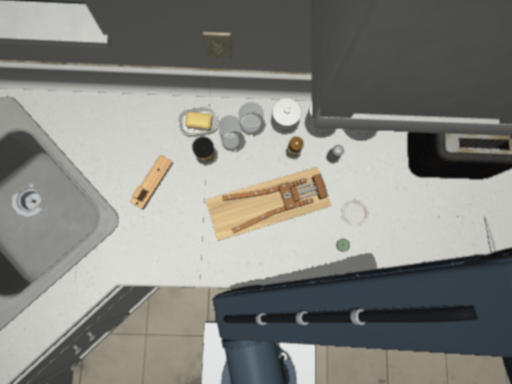

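View pics/scene0.png

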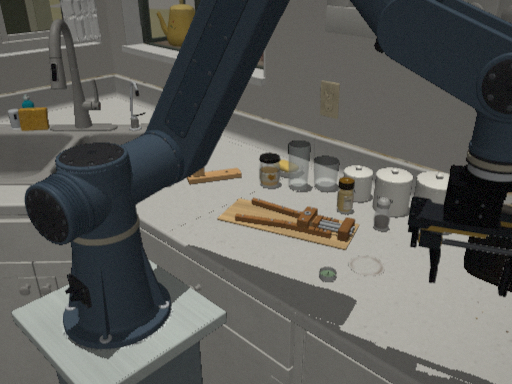

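Run:
```python
import numpy as np
from scipy.spatial.transform import Rotation as R
# jig fit (2D Kabsch over x along points)
P={15:[(.5044,-.0217),(.5031,-.021)],0:[(.5004,-.0063),(.4992,-.0041)],65:[(.5163,-.0714),(.5228,-.0685)],109:[(.533,-.1123),(.5377,-.1084)],85:[(.5234,-.0851),(.5279,-.0901)]}
def fit(P):
    a=np.array([[k/1000,*p] for k in P for p in P[k]])
    c=a.mean(0);d=a-c;v=(d[:,:1]*d[:,1:]).sum(0);v/=np.linalg.norm(v);o=c[1:]-c[0]*v
    print(o,v,np.degrees(np.arctan2(v[1],v[0])));print(np.round(1000*(a[:,1:]-o-a[:,:1]*v),1).tolist())
fit(P)
fit({85:[(.6302,.3002),(.6289,.295)],-50:[(.5094,.3645),(.5096,.3647)],0:[(.5522,.3388),(.5517,.3367)]})
q=R.from_quat([.97763,.21032,0,-.001]);print(q.as_matrix())
```

```text
[ 0.49939601 -0.00693382] [ 0.31795596 -0.94810548] -71.46064529546003
[[0.2, -0.5], [-1.1, 0.2], [1.0, 0.6], [-0.2, 2.8], [-3.8, -2.8], [2.7, 0.1], [-1.1, -2.0], [3.6, 1.9], [-3.0, 2.4], [1.5, -2.6]]
[0.55345999 0.33896775] [ 0.87485835 -0.48437885] -28.97178434718139
[[2.4, 2.4], [1.1, -2.8], [-0.3, 1.3], [-0.1, 1.5], [-1.3, -0.2], [-1.8, -2.3]]
[[ 9.11530634e-01  4.11231961e-01 -4.20641717e-04]
 [ 4.11231961e-01 -9.11528634e-01  1.95526798e-03]
 [ 4.20641717e-04 -1.95526798e-03 -9.99998000e-01]]
```

The top view shows the rail at about (152,182), with its hook end at the lower left (143,197). The jig runs from its mouth at (210,220) to the stop at (325,188). The bystanders are clear of both, and the net fits agree with the picture: jig yaw -71.5°, rail yaw -29°. I'll swing round with the arm drawn in.

Emit:
apply_moves(series=[{"offset":[14.3,47,0],"rot":[0,0,60]},{"offset":[14.3,47,0],"rot":[0,0,60]},{"offset":[14.3,47,0],"rot":[0,0,60]},{"offset":[14.3,47,0],"rot":[0,0,60]},{"offset":[14.3,47,0],"rot":[0,0,60]},{"offset":[14.3,47,0],"rot":[0,0,60]},{"offset":[14.3,47,0],"rot":[0,0,60]},{"offset":[14.3,47,0],"rot":[0,0,100]},{"offset":[14.3,47,0],"rot":[0,0,100]},{"offset":[14.3,47,0],"rot":[0,0,126.7]},{"offset":[25.3,93.5,0],"rot":[0,0,126.7]},{"offset":[25.3,93.5,0],"rot":[0,0,126.7]},{"offset":[25.3,93.5,0],"rot":[0,0,126.7]},{"offset":[25.3,93.5,0],"rot":[0,0,126.7]},{"offset":[25.3,93.5,0],"rot":[0,0,126.7]},{"offset":[25.3,93.5,0],"rot":[0,0,126.7]},{"offset":[25.3,93.5,0],"rot":[0,0,126.7]},{"offset":[25.3,93.5,0],"rot":[0,0,126.7]},{"offset":[25.3,93.5,0],"rot":[0,0,126.7]},{"offset":[25.3,93.5,0],"rot":[0,0,126.7]}], hand=1)

```text
time: 3.3
position: [0.5106, 0.3693, 0.2447]
tool_rot: [0.249, 0.968, 0.001, 0.001]
ft_force: [0.1, 0.1, -0.1]
grip_width: 0.0872
grip_force: 0.0
```

```bash
cat > h.py <<'E'
from rig import *
import numpy as np, cv2
from scipy.spatial.transform import Rotation as R
def st():
    o=get_obs();r=R.from_quat(o["tool_rot"]).as_matrix();n=np.round
    print("t",round(o["time"],2),"p",n(o["position"],4),"yawx",round(np.degrees(np.arctan2(r[1,0],r[0,0])),2),"z",n(r[:,2],4),"F",n(o["ft_force"],2),"M",n(o["moment"],2),"w",round(o["grip_width"],4),"g",round(o["grip_force"],1))
    return o
def look(c,names,png=None):
    im=vision.camera(c)
    if png: cv2.imwrite("pics/"+png,im[:,:,::-1])
    for n in names: print(c,n,[(round(d["conf"],2),[round(v,4) for v in d["centre"]]) for d in nets.spot_point(c,n)][:2])
E
python3 - <<'E'
from h import *
st(); look("wrist",["rail_nose","rail_hook","rail"],"w1.png"); look("top",["rail_nose","rail_hook"])
c=vision.calibration("wrist");np.set_printoptions(precision=4,suppress=True)
print(c)
v=np.radians(-29);X=np.array([.5097,.3646])
for h,z in((0,.073),):
  for a,b in((18,9),(18,-9),(-18,9),(-18,-9)):
    d=np.array([a*np.cos(v)-b*np.sin(v),a*np.sin(v)+b*np.cos(v)])/1000
    p=c["K"]@(c["R"]@np.array([*(X+d),z])+c["t"]);print(p[:2]/p[2])
E
```

```text
t 3.3 p [0.5106 0.3693 0.2447] yawx 151.13 z [ 0.0018  0.0018 -1.    ] F [ 0.11  0.1  -0.13] M [ 0.07 -0.12 -0.04] w 0.0872 g 0.0
wrist rail_nose [(0.66, [0.6269, 0.2957, 0.0076])]
wrist rail_hook [(0.96, [0.5082, 0.3613, 0.0582])]
wrist rail [(0.81, [0.5516, 0.3412, -0.0006])]
top rail_nose [(0.59, [0.6247, 0.2963, 0.0092])]
top rail_hook [(0.79, [0.5098, 0.3622, 0.0592])]
{'K': array([[306.5668,   0.    , 254.2266],
       [  0.    , 306.5668, 191.7209],
       [  0.    ,   0.    ,   1.    ]]), 'R': array([[ 0.4858,  0.874 , -0.002 ],
       [ 0.8377, -0.465 ,  0.2863],
       [ 0.2493, -0.1408, -0.9581]]), 't': array([-0.5643, -0.2928,  0.3157])}
[264.4551 194.3724]
[247.5608 194.3814]
[264.7475 161.0278]
[247.3028 161.0414]
```

View pics/w1.png

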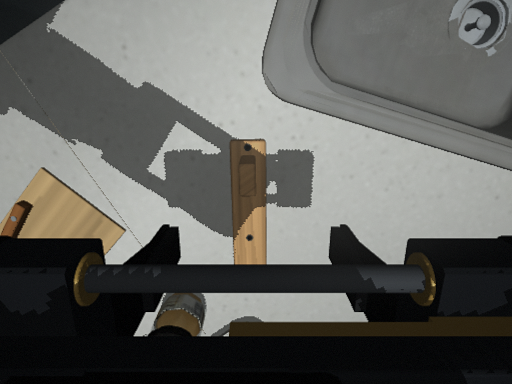

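Run:
```python
import cv2
im=cv2.imread("pics/w1.png")[130:270,190:310]
cv2.imwrite("pics/w1c.png",cv2.resize(im,None,fx=4,fy=4,interpolation=cv2.INTER_NEAREST))
```

```text
(no output)
```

View pics/w1c.png

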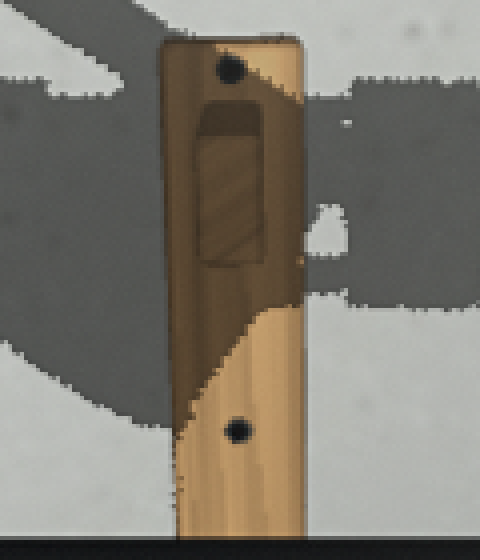

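Run:
```python
from h import *
c=vision.calibration("wrist")
C=-c["R"].T@c["t"]
def ray(u,v,z):
    d=c["R"].T@np.linalg.inv(c["K"])@[u,v,1]; return C+d*(z-C[2])/d[2]
H=ray(247.7,180,.073); print("hook",H)
a=(ray(230.5,141,.018)+ray(265.6,141,.018))/2; b=(ray(234.5,264,.018)+ray(266.3,264,.018))/2
print(a,b,np.degrees(np.arctan2(*(b-a)[1::-1])), np.linalg.norm(ray(230.5,141,.018)-ray(265.6,141,.018)),np.linalg.norm(ray(234.5,264,.018)-ray(266.3,264,.018)))
```

```text
hook [0.50737774 0.355898   0.073     ]
[0.47756642 0.3717683  0.018     ] [0.62241639 0.29378435 0.018     ] -28.297017334290082 0.04181034975728355 0.04276342357145729
```

The crop shows the hook top at cols 239–256, rows 164–196, which puts the hook at about (0.508, 0.357) with yaw about -28.5°. I'll correct for that and go down.

Emit:
apply_moves(series=[{"offset":[-0.3,-1.1,-4],"rot":[0,0,0.3]},{"offset":[-0.3,-1.1,-8],"rot":[0,0,0.3]},{"offset":[-0.3,-1.1,-12],"rot":[0,0,0.3]},{"offset":[-0.3,-1.1,-15],"rot":[0,0,0.3]},{"offset":[-0.3,-1.1,-17.5],"rot":[0,0,0.3]},{"offset":[-0.3,-1.1,-19],"rot":[0,0,0.3]},{"offset":[-0.3,-1.1,-19],"rot":[0,0,0.3]},{"offset":[-0.3,-1.1,-19],"rot":[0,0,0.3]}])

```text
time: 4.45
position: [0.5077, 0.3541, 0.0553]
tool_rot: [0.248, 0.969, 0.0, 0.0]
ft_force: [-0.2, 0.0, 0.2]
grip_width: 0.0869
grip_force: 0.0
```

Emit:
apply_moves(series=[{"offset":[0,0,0],"rot":[0,0,0]},{"offset":[0,0,0],"rot":[0,0,0]},{"offset":[0,0,0],"rot":[0,0,0]},{"offset":[0,0,0],"rot":[0,0,0]},{"offset":[0,0,0],"rot":[0,0,0]},{"offset":[0,0,0],"rot":[0,0,0]},{"offset":[0,0,0],"rot":[0,0,0]},{"offset":[0,0,0],"rot":[0,0,0]},{"offset":[0,0,0],"rot":[0,0,0]},{"offset":[0,0,0],"rot":[0,0,0]}], hand=0, newtons=40)

```text
time: 5.45
position: [0.5071, 0.3544, 0.0546]
tool_rot: [0.248, 0.969, 0.0, 0.0]
ft_force: [0.6, 1.8, 1.8]
grip_width: 0.0176
grip_force: 39.9
```

Emit:
apply_moves(series=[{"offset":[0,0,1],"rot":[0,0,0]},{"offset":[0,0,3],"rot":[0,0,0]},{"offset":[0,0,7],"rot":[0,0,0]},{"offset":[0,0,11],"rot":[0,0,0]},{"offset":[0,0,14],"rot":[0,0,0]},{"offset":[0,0,15],"rot":[0,0,0]},{"offset":[0,0,15],"rot":[0,0,0]},{"offset":[0,0,15],"rot":[0,0,0]}])

```text
time: 6.25
position: [0.5058, 0.3537, 0.203]
tool_rot: [0.248, 0.969, -0.001, -0.001]
ft_force: [-0.9, 1.0, -2.6]
grip_width: 0.0177
grip_force: 39.9
```

Run:
```python
from h import *
st(); look("wrist",["rail_nose","rail_hook","rail"],"w2.png"); look("top",["rail_nose","rail_hook","rail"]); look("scene",["rail_nose","rail_hook","rail"],"s2.png")
c=vision.calibration("wrist");print(c["R"].round(4).tolist(),c["t"].round(4).tolist())
```

```text
t 6.25 p [0.5058 0.3537 0.203 ] yawx 151.28 z [-0.0032 -0.0015 -1.    ] F [-0.91  1.   -2.6 ] M [ 0.17 -0.03  0.02] w 0.0177 g 39.9
wrist rail_nose []
wrist rail_hook [(0.97, [0.5051, 0.3519, 0.2095])]
wrist rail [(0.88, [0.5475, 0.3313, 0.1433])]
top rail_nose [(0.58, [0.5033, -0.0228, 0.0058]), (0.57, [0.6191, 0.2907, 0.1581])]
top rail_hook []
top rail [(0.65, [0.6539, -0.2098, -0.005]), (0.62, [0.5469, 0.3294, 0.1499])]
scene rail_nose [(0.64, [0.621, 0.2949, 0.1553])]
scene rail_hook [(0.78, [0.505, 0.3588, 0.2058])]
scene rail [(0.65, [0.5459, 0.3297, 0.1501]), (0.15, [0.6463, 0.1829, 0.0006])]
[[0.4802, 0.8772, -0.001], [0.8405, -0.4598, 0.2866], [0.2509, -0.1385, -0.9581]] [-0.5531, -0.2869, 0.275]
```

View pics/w2.png

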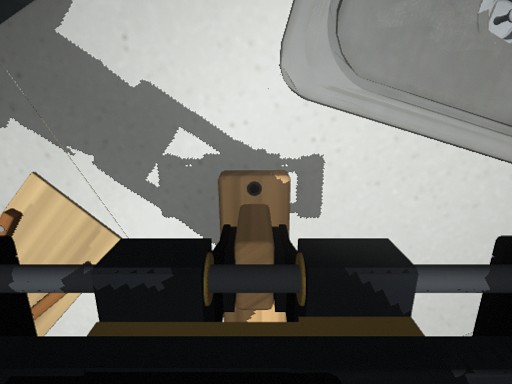

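Run:
```python
from h import *
im=cv2.imread("pics/top0.png"); hsv=cv2.cvtColor(im,cv2.COLOR_BGR2HSV)
m=(hsv[:,:,1]>70)&(hsv[:,:,0]<30); m[:160]=0;m[245:]=0;m[:,:195]=0;m[:,340:]=0
k=np.argwhere(m)
n,l,s,_=cv2.connectedComponentsWithStats(m.astype(np.uint8)); i=1+np.argmax(s[1:,4])
pts=np.argwhere(l==i)[:,::-1].astype(np.float32)
c=vision.calibration("top");C=-c["R"].T@c["t"]
def ray(u,v,z):
    d=c["R"].T@np.linalg.inv(c["K"])@[u,v,1]; return (C+d*(z-C[2])/d[2])[:2]
w=np.array([ray(u,v,.006) for u,v in pts]).astype(np.float32)
r=cv2.minAreaRect(w*1000); print(s[i],r,cv2.boxPoints(r).round(0).tolist())
P={"jig":0,"jig_throat":15,"jig_bridge":65,"mid_line":109,"stop_face":85}
A=[]
for cam in("top","scene"):
  for rep in range(2):
    vision.camera(cam)
    for n in P:
      for d in nets.spot_point(cam,n):
        x,y,z=d["centre"]
        e=np.array([.4994,-.0069])+P[n]/1000*np.array([.318,-.948])
        if np.hypot(*(e-[x,y]))<.012: A.append([P[n]/1000,x,y]);break
A=np.array(A);cc=A.mean(0);d=A-cc;v=(d[:,:1]*d[:,1:]).sum(0);v/=np.linalg.norm(v)
print(len(A),cc[1:]-cc[0]*v,np.degrees(np.arctan2(v[1],v[0])));st()
```

```text
[ 207  168  123   72 4515] ((502.01763916015625, -13.557144165039062), (125.91300201416016, 356.7848815917969), 18.825157165527344) [[385.0, 135.0], [500.0, -203.0], [619.0, -162.0], [504.0, 176.0]]
18 [ 0.49945314 -0.00722068] -71.0363094956701
t 8.05 p [0.507  0.3543 0.2045] yawx 151.28 z [-0. -0. -1.] F [ 0.46  0.83 -2.83] M [ 0.12 -0.1   0.  ] w 0.0179 g 39.9
```

Emit:
apply_moves(series=[{"offset":[-0.7,-3,0],"rot":[0,0,-5]},{"offset":[-1.7,-7,0],"rot":[0,0,-12]},{"offset":[-2.6,-11.5,0],"rot":[0,0,-20]},{"offset":[-3.6,-16,0],"rot":[0,0,-28]},{"offset":[-4.5,-20,0],"rot":[0,0,-36]},{"offset":[-5,-22,-1],"rot":[0,0,-41]},{"offset":[-5.2,-23,-3],"rot":[0,0,-42.4]},{"offset":[-5.2,-23,-6],"rot":[0,0,-42.4]},{"offset":[-5.2,-23,-9],"rot":[0,0,-42.4]},{"offset":[-5.2,-23,-11],"rot":[0,0,-42.4]},{"offset":[-5.2,-23,-12],"rot":[0,0,-42.4]},{"offset":[-5.2,-23,-12],"rot":[0,0,-42.4]},{"offset":[-5.2,-23,-12],"rot":[0,0,-42.4]}])

```text
time: 9.35
position: [0.4558, 0.1244, 0.0851]
tool_rot: [0.581, 0.814, 0.0, 0.001]
ft_force: [1.2, 0.1, -1.9]
grip_width: 0.0179
grip_force: 39.9
```

```bash
cat >> h.py <<'E'
J=np.array([.4992,-.006]);U=np.array([.3231,-.9463]);V=np.array([.9463,.3231])
def jig(p): d=np.array(p[:2])-J; return np.round([1000*d@U,1000*d@V,1000*p[2]],1)
def nose(cams):
    for c in cams:
        vision.camera(c)
        for n in ["rail_nose","rail_hook","rail","stop_face"]: print(c,n,[(round(d["conf"],2),jig(d["centre"]).tolist()) for d in nets.spot_point(c,n)][:2])
E
python3 - <<'E'
from h import *
o=st(); print("tcp in jig",jig(o["position"])); nose(["top","scene","wrist"])
im=vision.camera("top")[140:250,190:340,::-1]; im2=vision.camera("scene")[160:280,190:370,::-1]
a=cv2.resize(im,(780,572),interpolation=cv2.INTER_CUBIC)[:, :]
b=cv2.resize(im2,(780,520),interpolation=cv2.INTER_CUBIC)
cv2.imwrite("pics/t3.png",a);cv2.imwrite("pics/s3.png",b)
E
```

```text
t 9.35 p [0.4558 0.1244 0.0851] yawx 108.89 z [ 0.0013  0.     -1.    ] F [ 1.21  0.13 -1.89] M [ 0.1  -0.11 -0.05] w 0.0179 g 39.9
tcp in jig [-137.4    1.    85.1]
top rail_nose [(0.74, [-3.8, -2.5, 39.4])]
top rail_hook [(0.17, [83.8, -6.3, 14.9])]
top rail [(0.81, [-84.9, -3.8, 30.7])]
top stop_face [(0.72, [0.9, 1.0, 0.5]), (0.55, [85.9, -4.3, 13.9])]
scene rail_nose [(0.86, [-5.0, 1.9, 40.4])]
scene rail_hook [(0.71, [-141.4, -1.1, 80.8]), (0.41, [-130.7, 198.6, 1.5])]
scene rail [(0.87, [-91.0, -0.1, 26.3]), (0.37, [-131.1, 196.9, -1.5])]
scene stop_face [(0.49, [88.8, -0.1, 17.7])]
wrist rail_nose []
wrist rail_hook [(0.77, [-136.9, 0.9, 89.1])]
wrist rail [(0.64, [-92.4, 0.9, 29.3])]
wrist stop_face []
```

View pics/s3.png

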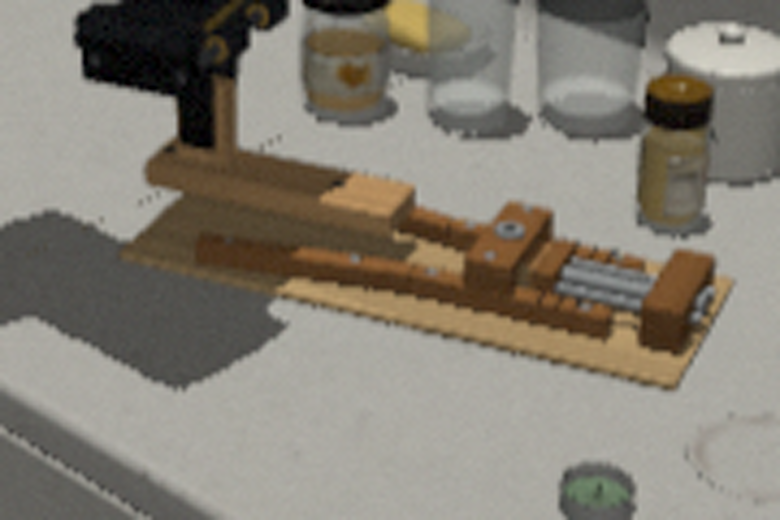

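The picture shows the rail level above the trough. Its nose at crop (410,210) is short of the bridge at (510,230). Lowering it now.

Emit:
apply_moves(series=[{"offset":[0,0,-0.8],"rot":[0,0,0]},{"offset":[0,0,-1.5],"rot":[0,0,0]},{"offset":[0,0,-2.0],"rot":[0,0,0]},{"offset":[0,0,-2.3],"rot":[0,0,0]},{"offset":[0,0,-2.4],"rot":[0,0,0]},{"offset":[0,0,-2.5],"rot":[0,0,0]},{"offset":[0,0,-2.5],"rot":[0,0,0]},{"offset":[0,0,-2.5],"rot":[0,0,0]}])

```text
time: 11.0
position: [0.4546, 0.1243, 0.0605]
tool_rot: [0.582, 0.814, -0.0, -0.0]
ft_force: [-2.6, -0.3, 8.1]
grip_width: 0.0175
grip_force: 39.9
```

Run:
```python
from h import *
o=st(); print("tcp in jig",jig(o["position"])); nose(["top","scene"])
```

```text
t 11.0 p [0.4546 0.1243 0.0605] yawx 108.88 z [-3.e-04 -1.e-04 -1.e+00] F [-2.57 -0.25  8.07] M [-0.02  0.37 -0.05] w 0.0175 g 39.9
tcp in jig [-1.377e+02 -1.000e-01  6.050e+01]
top rail_nose [(0.48, [-3.4, -3.1, 12.9]), (0.16, [112.2, 2.4, 21.4])]
top rail_hook []
top rail [(0.55, [-87.5, -2.7, 6.7])]
top stop_face [(0.63, [83.0, -4.5, 17.7])]
scene rail_nose [(0.96, [-4.2, 0.4, 14.0])]
scene rail_hook [(0.83, [-141.3, 0.6, 58.6])]
scene rail [(0.73, [-86.7, -3.4, 3.6])]
scene stop_face [(0.71, [86.2, 2.3, 16.3])]
```

Emit:
apply_moves(series=[{"offset":[0.32,-0.95,0.03],"rot":[0,0,0]},{"offset":[0.65,-1.89,0.03],"rot":[0,0,0]},{"offset":[0.97,-2.84,0.03],"rot":[0,0,0]},{"offset":[1.29,-3.79,0.03],"rot":[0,0,0]},{"offset":[1.62,-4.73,0.03],"rot":[0,0,0]},{"offset":[1.94,-5.68,0.03],"rot":[0,0,0]},{"offset":[2.26,-6.62,0.03],"rot":[0,0,0]},{"offset":[2.42,-7.1,0.03],"rot":[0,0,0]},{"offset":[2.42,-7.1,0.03],"rot":[0,0,0]},{"offset":[2.42,-7.1,0.03],"rot":[0,0,0]}])

```text
time: 12.5
position: [0.4793, 0.0527, 0.0605]
tool_rot: [0.582, 0.813, -0.0, 0.0]
ft_force: [-1.7, -0.5, 7.6]
grip_width: 0.0174
grip_force: 39.9
```

Run:
```python
from h import *
o=st(); print("tcp in jig",jig(o["position"]),"F jig",o["ft_force"][:2]@U,o["ft_force"][:2]@V); nose(["top","scene","wrist"])
```

```text
t 12.5 p [0.4793 0.0527 0.0605] yawx 108.84 z [ 1.e-04 -2.e-04 -1.e+00] F [-1.71 -0.53  7.61] M [ 0.09  0.35 -0.11] w 0.0174 g 39.9
tcp in jig [-61.9   0.1  60.5] F jig -0.05583873766082004 -1.7929611831023209
top rail_nose [(0.36, [243.6, 79.7, -2.7])]
top rail_hook []
top rail []
top stop_face [(0.46, [81.7, -4.5, 12.4])]
scene rail_nose [(0.81, [70.0, 1.1, 17.7])]
scene rail_hook [(0.82, [-66.5, 2.5, 60.1]), (0.31, [1.8, -0.7, -0.5])]
scene rail [(0.78, [-10.6, 0.3, 4.7])]
scene stop_face [(0.49, [87.0, -0.4, 15.2])]
wrist rail_nose []
wrist rail_hook [(0.7, [-60.9, -1.2, 66.0])]
wrist rail [(0.81, [-15.9, 1.4, 4.8])]
wrist stop_face []
```

Emit:
apply_moves(series=[{"offset":[0.16,-0.47,0],"rot":[0,0,0]},{"offset":[0.32,-0.95,0],"rot":[0,0,0]},{"offset":[0.48,-1.42,0],"rot":[0,0,0]},{"offset":[0.65,-1.89,0],"rot":[0,0,0]},{"offset":[0.78,-2.27,0],"rot":[0,0,0]},{"offset":[0.87,-2.55,0],"rot":[0,0,0]},{"offset":[0.97,-2.84,0],"rot":[0,0,0]},{"offset":[0.97,-2.84,0],"rot":[0,0,0]},{"offset":[0.97,-2.84,0],"rot":[0,0,0]}])

```text
time: 14.15
position: [0.4877, 0.0263, 0.0605]
tool_rot: [0.582, 0.813, 0.0, -0.001]
ft_force: [-2.6, 9.6, 9.0]
grip_width: 0.0179
grip_force: 39.9
```

Run:
```python
from h import *
o=st(); print("tcp in jig",jig(o["position"]),"F jig",o["ft_force"][:2]@U,o["ft_force"][:2]@V); nose(["top","scene"])
```

```text
t 14.15 p [0.4877 0.0263 0.0605] yawx 108.84 z [-0.0021  0.0022 -1.    ] F [-2.59  9.55  8.98] M [1.34 0.13 0.06] w 0.0179 g 39.9
tcp in jig [-34.3  -0.5  60.5] F jig -9.874248485315881 0.6367512108513966
top rail_nose []
top rail_hook []
top rail []
top stop_face []
scene rail_nose [(0.69, [96.6, 1.7, 14.3])]
scene rail_hook [(0.7, [-38.1, -1.4, 60.9])]
scene rail [(0.6, [14.7, -1.1, 3.7]), (0.23, [96.0, 2.0, 16.8])]
scene stop_face [(0.67, [99.6, -2.5, 15.9])]
```

Emit:
apply_moves(series=[{"offset":[0.1,-0.28,0],"rot":[0,0,0]},{"offset":[0.19,-0.57,0],"rot":[0,0,0]},{"offset":[0.29,-0.85,0],"rot":[0,0,0]},{"offset":[0.39,-1.14,0],"rot":[0,0,0]},{"offset":[0.39,-1.14,0],"rot":[0,0,0]},{"offset":[0.39,-1.14,0],"rot":[0,0,0]},{"offset":[0.39,-1.14,0],"rot":[0,0,0]},{"offset":[0.39,-1.14,0],"rot":[0,0,0]},{"offset":[0.39,-1.14,0],"rot":[0,0,0]}])

```text
time: 15.55
position: [0.4906, 0.0162, 0.0605]
tool_rot: [0.582, 0.813, 0.0, -0.003]
ft_force: [-2.9, 14.2, 9.4]
grip_width: 0.0177
grip_force: 39.9
```

Run:
```python
from h import *
o=st(); print("tcp in jig",jig(o["position"]),"F jig",o["ft_force"][:2]@U,o["ft_force"][:2]@V); nose(["scene","top"])
im=vision.camera("scene")[180:260,250:370,::-1]
cv2.imwrite("pics/s5.png",cv2.resize(im,(780,520),interpolation=cv2.INTER_CUBIC))
o=st(); print("tcp in jig",jig(o["position"]),"F jig",o["ft_force"][:2]@U)
c=vision.calibration("scene")
for x in (97.5,109,120):
  for y in (-25,-45,25,45):
    p=c["K"]@(c["R"]@np.array([*(J+U*x/1000+V*y/1000),.022])+c["t"]);print(x,y,((p[:2]/p[2]-[250,180])*6.5).round())
```

```text
t 15.55 p [0.4906 0.0162 0.0605] yawx 108.84 z [-0.0037  0.0038 -1.    ] F [-2.92 14.23  9.38] M [2.11 0.08 0.19] w 0.0177 g 39.9
tcp in jig [-23.8  -0.9  60.5] F jig -14.40497028274236 1.8351361394186254
scene rail_nose [(0.64, [108.0, 0.3, 13.7])]
scene rail_hook [(0.65, [-28.5, -3.0, 60.2])]
scene rail [(0.85, [24.9, -3.0, 4.0]), (0.49, [-27.8, 0.3, 61.0])]
scene stop_face [(0.8, [109.8, -1.0, 18.6])]
top rail_nose []
top rail_hook []
top rail []
top stop_face []
t 16.1 p [0.4906 0.0162 0.0605] yawx 108.84 z [-0.0038  0.0038 -1.    ] F [-2.71 15.36 10.53] M [2.08 0.15 0.2 ] w 0.0179 g 39.9
tcp in jig [-23.8  -1.   60.5] F jig -15.410442513343632
97.5 -25 [425. 303.]
97.5 -45 [408. 327.]
97.5 25 [466. 246.]
97.5 45 [481. 224.]
109 -25 [453. 310.]
109 -45 [436. 334.]
109 25 [493. 252.]
109 45 [508. 230.]
120 -25 [479. 316.]
120 -45 [463. 340.]
120 25 [518. 258.]
120 45 [533. 236.]
```

View pics/s5.png

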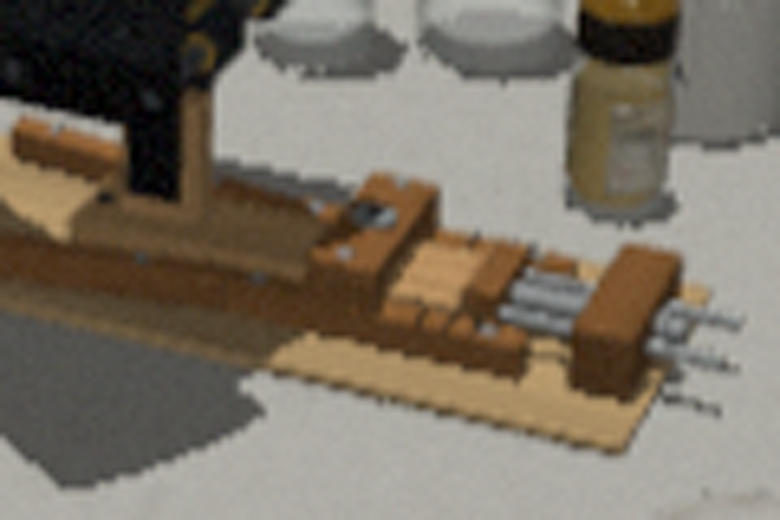

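The rail lies flat under the bridge. The cork face is at about crop (470,280), level with the middle scored line, and the readings agree: the stop is in by about 23–24 mm and everything is at rest.

```bash
python3 -c "
from rig import hand_in
print(hand_in())"
```

```text
the job is handed in; nothing more can be done
None
```

The rail lies flat in the trough, under the bridge, and is still held pressed against the sprung stop at about the middle line (stop in about 23 mm, roughly 9–10 N by its spring rate); the job is handed in, no verdict came back, and the jars, shaker and tea light were not touched.

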